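# Tare the balance with the touch-free sensor

### The arm

A 6-joint arm with a two-finger parallel gripper is mounted at the origin on the work surface. World frame = base frame: x ahead of the robot, y to its left, z up, the work surface at z = 0. Lengths are in m, angles in rad, forces in N, time in s.
With the tool pointing down it reaches from about 0.275 to 0.725 m from the base axis. Payload 15.9 kg.
Tool frame: the origin (TCP) lies between the finger pads, 19 mm behind the fingertips; this is the grasp point; z points along the fingers, y is the line along which they close (so a half turn about z gives the same grasp; the last joint's range is limited). The gripper opens to 85 mm and grips with 20 to 120 N. Pads are 22 mm wide; open, the fingers measure 114 mm over their backs; the gripper's body (76 mm by 85 mm) begins 54 mm behind the grasp point. The pads swing forward as they close: fully open they stand 13 mm farther back than shut.
Start: joints at [-1.299, 0.213, -0.034, 1.323, 0, 1.571], TCP at [0.134, -0.482, 0.25] pointing down, gripper open.
Joint ranges: [-2.98, 2.98], [-0.74, 1.72], [-1.14, 1.35], [-2.1, 2.04], [-1.57, 1.44], [-3.14, 3.14]. Speed limits (rad/s): [1.89, 1.89, 2.39, 2.57, 3.14, 3.14].

### API

Orientations are given as a 3x3 rotation matrix whose columns are the frame's x, y, z axes.
In Python, from workcell import bot, viewer gives the robot as it stands.
- The arm moves only by the tool carry_out, never from a script. Its argument "plan" is a list of rows, each a list of 7 numbers: the shift along the tool's x, y, z in mm, then the turn, a rotation vector about the tool's x, y, z in rad, then the gripper command: -1 is shut, 1 is fully open, values between are in proportion. In form: [[x, y, z, wx, wy, wz, grip], ...]. A call has 1 to 20 rows; each row is the pose to reach, as a shift and turn from the pose commanded when the call began, along the tool's axes at that moment; what a row does not reach only later rows make up. A row lasts 1/8 s, in which the tool goes at most 62.5 mm and 10.7 degrees, less where a joint would pass 70% of its speed; a pose out of reach is approached as far as the arm can. A call with a gripper value outside its range is refused whole. The fingers move at their own pace and stop on an object; "force" is the grip in N (left out, the last holds). Time passes only in rows, so rows that repeat a pose let the fingers close. It gives the time, the measured TCP pose, the force, the opening and the grip force at its end, in the units of the state.
- bot.get_obs(): the state, without advancing time (a new reading comes with each control period).
- viewer.get_image(name): name is "side" or "top"; returns a dict with "color" (384x512x3 uint8, blue, green, red), "intrinsics" (3x3 intrinsics, pixels), "eye" and "orientation" of the camera in the world. Camera axes: x right, y down, z forward; pixel columns grow to the right and rows downward; lengths in m; the calibration is good to about 2 mm. A picture is of the moment at which its call begins. There is no depth.
- bot.finish_job(): hands the job in; it is judged then, once.
The state is a dict: "clock": time; "joints": joint angles; "qvel": joint speeds; "tau": joint torques, N m; "tcp_pos": TCP position; "eef_rot": TCP orientation; "ft_force": force on the tool from outside, world axes, zero at the start; "ft_torque": the same for the moment, N m; "width": finger opening in m; "grasp_force": force on a finger pad.
Only numpy, scipy, OpenCV 4.12 (cv2) and the standard library are available. Lean on these libraries where they do the work, as an engineer would, in place of code of your own. Each camera call takes 0.05 s, during which the arm holds its last target. There are 200 camera calls.

### The job

Tare the empty dish on the balance: with the outside of your fingers, gently push the glass cover on top of the weighing chamber fully shut by its black lip. Then point straight down at the blue sensor's window with the fingertips about 2 to 3 cm above its middle, without touching it, stay there for at least three seconds, and draw the hand well clear (over 15 cm away). Grasp nothing, never hover low over the orange or green sensor, and do not touch any sensor, the dish, the brass weight or the jar.

Things in the scene. Friction and masses are not known exactly. Their poses are not given: they have to be found in the camera images.
- balance: white laboratory balance fixed to the bench, 320 (x) by 210 (y) by 150 mm high; origin at the centre of its underside, its own -x is the front with the display, z up. The glass weighing chamber (inside 160 by 186 mm, walls 60 to 148 mm up) stands over the middle, a rear housing (70 mm deep, top 148 mm up) behind it
- cover (a joint): travel in m of the glass top cover (156 by 198 mm, 5 mm thick, its top face 156 mm above the bench): 0 is fully shut against its stop, it grows to 0.12 as the cover slides towards the balance's own +x (rear). It starts 0.06 to 0.11 open. It moves with about 1.5 N of friction plus 6 N per m/s and stays where it is left
- cover_lip (a point): middle of the top edge of the rear face of the black finger lip on the cover; moves with the cover, axes parallel to the balance's. The lip is 100 mm wide (y), stands 25 mm above the glass, its rear face (towards the balance's +x) is upright and faces free flat glass for over 100 mm; its front slopes down to the glass. To shut the cover push this rear face towards the balance's -x
- dish: empty round aluminium dish, 72 mm across, 25 mm high, loose on the pan inside the chamber; origin at the centre of its underside
- pod_blue: wireless touch-free sensor: black round puck, 54 mm across, 28 mm high, standing loose on the bench, with a flat blue round window (40 mm across) on top; origin at the centre of its underside, z up
- pod_orange: wireless touch-free sensor: black round puck, 54 mm across, 28 mm high, standing loose on the bench, with a flat orange round window (40 mm across) on top; origin at the centre of its underside, z up
- pod_green: wireless touch-free sensor: black round puck, 54 mm across, 28 mm high, standing loose on the bench, with a flat green round window (40 mm across) on top; origin at the centre of its underside, z up
- blue_window (a point): centre of the blue window's top face, 28 mm above the bench; z up
- orange_window (a point): centre of the orange window's top face, 28 mm above the bench; z up
- green_window (a point): centre of the green window's top face, 28 mm above the bench; z up
- weight: brass check weight with a knob, 28 mm across, 48 mm high, loose; origin at the centre of its underside
- jar: amber glass sample jar with a white cap, 52 mm across, 75 mm high, loose; origin at the centre of its underside
Mind the look-alikes: they are no part of the job. Leave any pink or red look-alike of the pod_blue alone.

How it is judged:
On the way, in this order (a step that is already met when the one before it is completed fails the run):
1. the cover is fully shut (within 5 mm) (value of joint cover below 0.005 m), for 0.2 s.
2. cover shut, the fingers point down (within 20 degrees) at the blue window for 2.5 s: TCP within 15 mm of its centre sideways, 23 to 65 mm above it (tips 4 to 46 mm), not touching (horizontal distance between the grasp point and blue_window below 0.015 m and z of the grasp point in the frame of blue_window between 0.023 and 0.065 m and angle between the grasp point's own z axis and vertical above 2.79 rad and value of joint cover below 0.005 m and not (contact force between pod_blue and the fingers above 0.3 N or contact force between pod_blue and the arm above 0.3 N)), for 2.5 s.
At the end, for the whole second after the job is handed in: the cover is shut within 5 mm, the TCP is more than 120 mm from the blue window, the three sensors are within 5 mm and the dish, weight and jar within 10 mm of where they started (value of joint cover below 0.005 m and distance between the grasp point and blue_window above 0.12 m and distance of each of pod_blue, pod_orange, pod_green from where it was at the start of the episode below 0.005 m and distance of each of dish, weight, jar from where it was at the start of the episode below 0.01 m); the robot touches nothing.
It fails at once if a sensor is touched, lifted or shifted (over 5 mm) ((contact force between pod_blue and the fingers above 0.3 N or contact force between pod_blue and the arm above 0.3 N) or distance of any of pod_blue, pod_orange, pod_green from where it was at the start of the episode above 0.005 m or (contact force between pod_orange and the fingers above 0.3 N or contact force between pod_orange and the arm above 0.3 N) or (contact force between pod_green and the fingers above 0.3 N or contact force between pod_green and the arm above 0.3 N)).
It fails at once if the hand hovers low over the orange or green sensor (TCP within 30 mm of its centre sideways and under 70 mm above its window) ((horizontal distance between the grasp point and orange_window below 0.03 m and z of the grasp point in the frame of orange_window below 0.07 m) or (horizontal distance between the grasp point and green_window below 0.03 m and z of the grasp point in the frame of green_window below 0.07 m)).
It fails at once if the cover is slammed (faster than 0.4 m/s) (velocity of joint cover below -0.4 m/s).
It fails at once if the dish, weight or jar is touched, lifted or shifted (over 10 mm) ((contact force between dish and the fingers above 0.3 N or contact force between dish and the arm above 0.3 N) or (contact force between weight and the fingers above 0.3 N or contact force between weight and the arm above 0.3 N) or (contact force between jar and the fingers above 0.3 N or contact force between jar and the arm above 0.3 N) or distance of any of dish, weight, jar from where it was at the start of the episode above 0.01 m).
It also fails if it takes over 51 s, if anything falls off the work surface, if the arm or the gripper's body presses on something with over 40 N, if the wrist force passes 120 N, or if a joint passes its speed limit or range.

## Working session

There is one attempt and no reset: what is moved stays moved. The work goes in short steps, Python scripts to look and compute and a tool call to move; the robot and the scene stay as the last step left them, time stands still between calls to the robot, and variables do not carry over. Pictures are saved under pics/ and viewed, at most 12 in all, crops included, and the job is handed in when it is done.

Besides the shell and the picture viewer there is one more tool, called after ">>>" as name(argument=value, ...), one argument or row to a line, values as JSON. carry_out: Moves the arm, as the interface text tells. Its arguments: {"type":"object","properties":{"plan":{"type":"array"},"force":{"type":"number"}},"required":["plan"]}

```bash
mkdir -p pics
cat > h.py <<'E'
import numpy as np, cv2
from workcell import bot, viewer
def grab(n,f):
    d=viewer.get_image(n); cv2.imwrite('pics/'+f,d['color']); np.savez('pics/'+f[:-4],**{k:np.array(v) for k,v in d.items()}); return d
def load(f):
    return np.load('pics/'+f+'.npz')
def ray(d,u,v):
    K=np.array(d['intrinsics']);r=np.array(d['orientation'])@np.linalg.solve(K,[u,v,1]);return np.array(d['eye']),r/np.linalg.norm(r)
def onz(d,u,v,z):
    e,r=ray(d,u,v);return e+r*(z-e[2])/r[2]
def proj(d,p):
    q=np.array(d['intrinsics'])@(np.array(d['orientation']).T@(np.array(p)-np.array(d['eye'])));return q[:2]/q[2]
E
python3 - <<'E'
from h import *
for n in('side','top'):
    d=grab(n,n+'0.png');print(n,d['eye'],np.round(d['orientation'],3),d['intrinsics'])
o=bot.get_obs();print(o['clock'],o['tcp_pos'],o['eef_rot'])
E
```

```text
side [ 0.31301835 -0.78883512  0.94967025] [[ 0.938 -0.261  0.229]
 [-0.347 -0.699  0.625]
 [-0.003 -0.665 -0.747]] [[477.05792326   0.         249.48883049]
 [  0.         477.05792326 191.16977762]
 [  0.           0.           1.        ]]
top [ 0.526969   -0.08471651  1.04698077] [[ 0.019 -0.999  0.049]
 [-1.    -0.018  0.019]
 [-0.018 -0.05  -0.999]] [[366.14727991   0.         251.42620266]
 [  0.         366.14727991 184.28472828]
 [  0.           0.           1.        ]]
0.1 [ 0.13417776 -0.48136386  0.24955845] [[ 9.63273456e-01  2.68522213e-01 -2.62939703e-04]
 [ 2.68522342e-01 -9.63272945e-01  9.92679806e-04]
 [ 1.32738764e-05 -1.02682729e-03 -9.99999473e-01]]
```

View pics/top0.png

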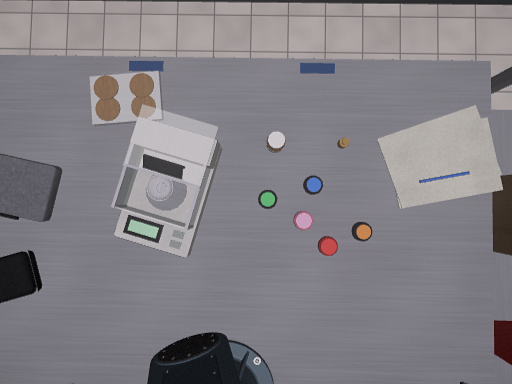

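View pics/side0.png

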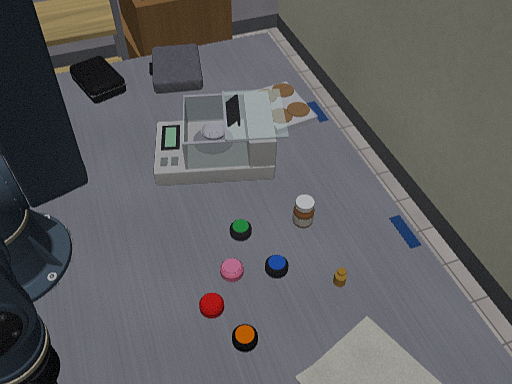

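The top view shows the balance at about (165,180) px with its display towards the robot and the black lip at (163,166). The puck-like things are green (268,199), blue (313,185), pink (303,220), red (328,246) and orange (362,232). Of these only (313,185) has a blue window on a black puck, so it is pod_blue; pink and red are the look-alikes. I'll confirm this in a crop.

Run:
```python
from h import *
t=load('top0');s=load('side0')
a=cv2.resize(t['color'][95:265,100:230],None,fx=3.5,fy=3.5,interpolation=cv2.INTER_CUBIC)
b=cv2.resize(t['color'][120:265,250:380],None,fx=2.6,fy=2.6,interpolation=cv2.INTER_CUBIC)
im=np.zeros((595,800,3),np.uint8);im[:a.shape[0],:a.shape[1]]=a[:595];im[:b.shape[0],460:460+b.shape[1]]=b[:595]
cv2.imwrite('pics/c1.png',im)
cv2.imwrite('pics/c2.png',cv2.resize(s['color'][75:190,145:300],None,fx=5,fy=5,interpolation=cv2.INTER_CUBIC))
R={'blue':((105,120,60),(125,255,255)),'green':((50,120,40),(75,255,255)),'orange':((8,150,120),(15,255,255)),'red':((0,180,100),(4,255,255))}
def cents(d,x0,x1,y0,y1,r,k):
    h=cv2.cvtColor(d['color'],cv2.COLOR_BGR2HSV);m=cv2.inRange(h,*[np.array(q) for q in r])
    z=np.zeros_like(m);z[y0:y1,x0:x1]=m[y0:y1,x0:x1]
    c=max(cv2.findContours(z,0,2)[0],key=cv2.contourArea);M=cv2.moments(c);return M['m10']/M['m00'],M['m01']/M['m00'],M['m00']
for k,r in R.items():
    for n,d,w in(('top',t,(250,380,150,265)),('side',s,(190,310,210,360))):
        u,v,A=cents(d,*w,r,k);print(k,n,round(u,1),round(v,1),A,onz(d,u,v,.028).round(4))
```

```text
blue top 313.5 184.3 138.0 [ 0.5802 -0.2382  0.028 ]
blue side 276.4 261.9 194.5 [ 0.5785 -0.2424  0.028 ]Traceback (most recent call last):
  File "<stdin>", line 15, in <module>
  File "<stdin>", line 12, in cents
ValueError: max() iterable argument is empty
```

View pics/c1.png

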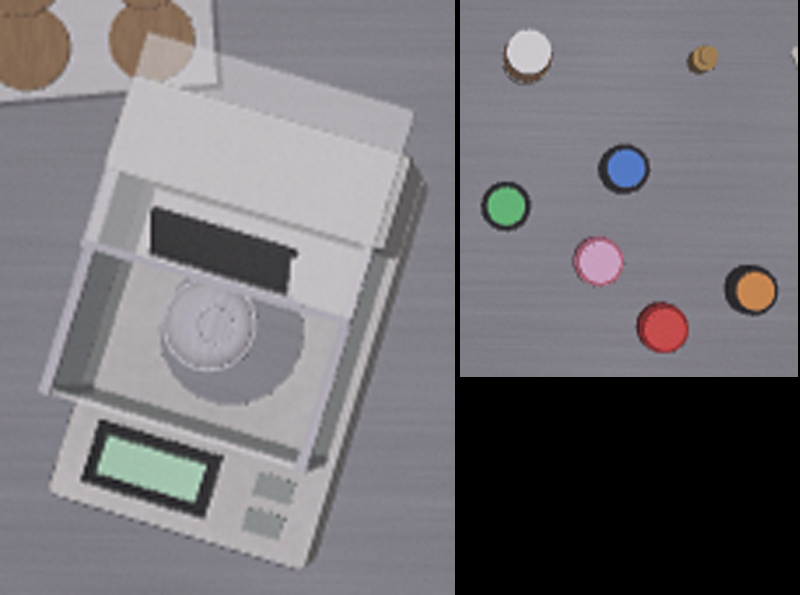

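View pics/c2.png

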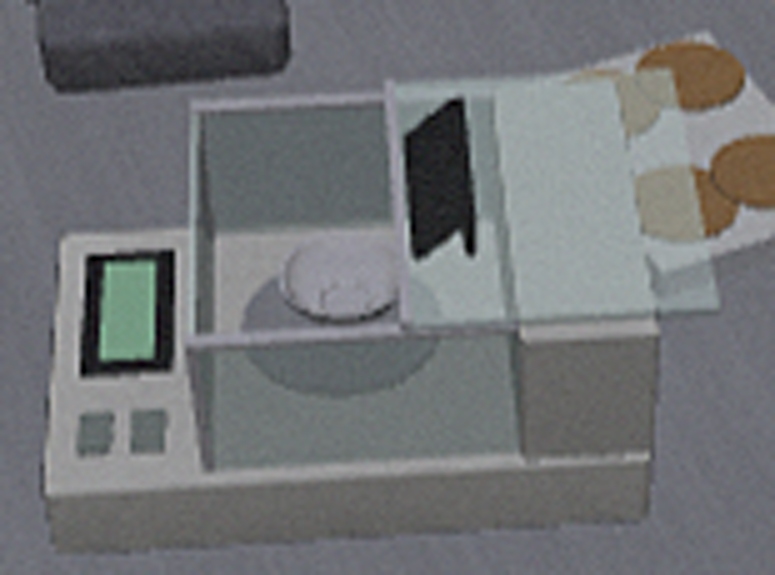

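The crop confirms it: the blue window on the black puck is the one at (313,185), and red and pink are plain-coloured pucks. The lip is the black bar at about (143,154)–(185,166) in the top view, and its rear edge is the upper one. The cover overhangs the housing to the rear.

Run:
```python
from h import *
t=load('top0');s=load('side0')
# lip contours
for n,d,w in(('top',t,(138,195,148,182)),('side',s,(222,243,90,130))):
    m=np.zeros(d['color'].shape[:2],np.uint8);g=d['color'].max(2);x0,x1,y0,y1=w
    m[y0:y1,x0:x1]=(g[y0:y1,x0:x1]<70)*255
    c=max(cv2.findContours(m,0,2)[0],key=cv2.contourArea);print(n,cv2.approxPolyDP(c,1.2,True)[:,0].tolist())
A=onz(t,143.4,154.1,.181);B=onz(t,185.1,166.4,.181);print('top rear edge',A,B,np.linalg.norm(A-B),(A+B)/2)
C=onz(s,237.4,94.4,.181);D=onz(s,239,118.6,.181);print('side',C,D,np.linalg.norm(C-D),(C+D)/2)
# base corners front: top face z .06 ; rim of chamber
for n,p,z in(('base FL',(50,490),.06),('base FR',(300,568),.06),('rimFL',(42,390),.148),('rimFR',(308,468),.148),('coverRL',(150,35),.156),('coverRR',(413,108),.156),('cover FL',(85,243),.156),('cover FR',(350,320),.156)):
    print(n,onz(t,p[0]/3.5+100,p[1]/3.5+95,z).round(3))
h=cv2.cvtColor(t['color'],cv2.COLOR_BGR2HSV)
for n,u,v,z in(('green',268,199,.028),('orange',363.5,231.5,.028),('jar',276.5,140,.075),('weight',344,142.5,.048),('red',328.5,246,.028)): print(n,onz(t,u,v,z).round(3))
```

```text
top [[143, 156], [143, 166], [181, 177], [181, 170], [184, 167], [150, 156]]
side [[237, 95], [234, 95], [226, 102], [228, 126], [236, 120], [238, 121], [239, 125]]
top rear edge [0.6373962  0.19108331 0.181     ] [0.60958656 0.09024561 0.181     ] 0.10460219272894096 [0.62349138 0.14066446 0.181     ]
side [0.63788895 0.18564366 0.181     ] [0.60887363 0.09100714 0.181     ] 0.09898464307372633 [0.62338129 0.1383254  0.181     ]
base FL [0.432 0.301 0.06 ]
base FR [0.377 0.106 0.06 ]
rimFL [0.511 0.275 0.148]
rimFR [0.46  0.086 0.148]
coverRL [0.763 0.204 0.156]
coverRR [0.713 0.017 0.156]
cover FL [0.614 0.245 0.156]
cover FR [0.564 0.057 0.156]
green [ 0.537 -0.112  0.028]
orange [ 0.453 -0.377  0.028]
jar [ 0.695 -0.131  0.075]
weight [ 0.695 -0.317  0.048]
red [ 0.411 -0.281  0.028]
```

Estimates:
- **Lip:** rear-edge middle is at (0.623, 0.140, 0.181), and both views agree within 2 mm.
- **Balance:** its x axis is at -15.4°.
- **Blue window:** (0.579, -0.240).

Next I move with shut fingers to a point above and behind the lip, with tool y along the balance's +x.

>>> carry_out(
  plan=[
    [20,-13,0,0,0,-0.03,-1],
    [60,-39,0,0,0,-0.09,-1],
    [105,-69,0,0,0,-0.16,-1],
    [150,-98,0,0,0,-0.23,-1],
    [195,-128,0,0,0,-0.3,-1],
    [240,-157,0,0,0,-0.37,-1],
    [285,-187,0,0,0,-0.44,-1],
    [330,-216,0,0,0,-0.51,-1],
    [375,-246,0,0,0,-0.58,-1],
    [420,-275,0,0,0,-0.65,-1],
    [465,-305,0,0,0,-0.72,-1],
    [510,-334,0,0,0,-0.79,-1],
    [555,-364,0,0,0,-0.86,-1],
    [600,-393,0,0,0,-0.93,-1],
    [640,-420,0,0,0,-0.98,-1],
    [665,-436,0,0,0,-1.01,-1],
    [677,-444,0,0,0,-1.03,-1],
    [677,-444,0,0,0,-1.03,-1],
    [677,-444,0,0,0,-1.03,-1],
  ],
)

```text
clock: 2.48
tcp_pos: [0.6669, 0.1273, 0.2499]
eef_rot: [[0.267, 0.964, -0.0], [0.964, -0.267, -0.0], [-0.0, -0.0, -1.0]]
ft_force: [0.8, 0.9, 0.5]
width: -0.0001
grasp_force: 0.0
```

Run:
```python
from h import *
d=grab('side','s1.png');o=bot.get_obs();print(o['clock'],o['tcp_pos'],np.round(o['eef_rot'],3),o['width'],o['ft_force'],o['joints'])
cv2.imwrite('pics/c3.png',cv2.resize(d['color'][20:190,145:345],None,fx=3.5,fy=3.5,interpolation=cv2.INTER_CUBIC))
p=o['tcp_pos'];print([((proj(d,p+np.array([0,0,-z]))-[145,20])*3.5).round() for z in(0,.019)])
```

```text
2.525 [0.66679138 0.12717387 0.2501529 ] [[ 0.267  0.964 -0.   ]
 [ 0.964 -0.267 -0.   ]
 [-0.    -0.    -1.   ]] 0.0002160986187062338 [0.25543501 0.56791696 0.08398639] [ 1.88492468e-01  6.22233508e-01  5.76692320e-01  1.52541675e+00
 -7.03199087e-05  2.02917418e+00]
[array([388., 219.]), array([387., 241.])]
```

View pics/c3.png

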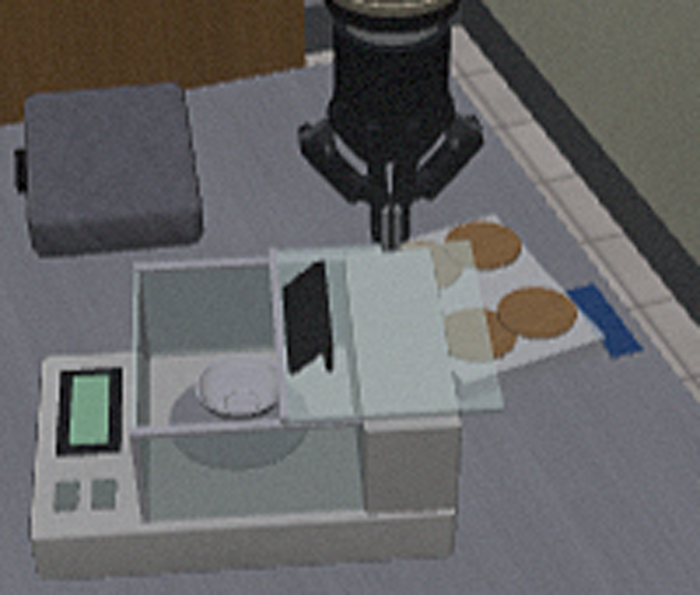

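The side view shows the shut fingers hanging behind the lip, with tips at crop (387,243) as predicted and the knuckles well above lip height. Now I descend 68 mm and approach gently.

>>> carry_out(
  plan=[
    [0,0,10,0,0,0,-1],
    [0,0,25,0,0,0,-1],
    [0,0,42,0,0,0,-1],
    [0,0,56,0,0,0,-1],
    [0,0,64,0,0,0,-1],
    [0,0,68,0,0,0,-1],
    [0,0,68,0,0,0,-1],
    [0,-6,68,0,0,0,-1],
    [0,-12,68,0,0,0,-1],
    [0,-18,68,0,0,0,-1],
    [0,-22,68,0,0,0,-1],
    [0,-26,68,0,0,0,-1],
    [0,-30,68,0,0,0,-1],
    [0,-34,68,0,0,0,-1],
    [0,-38,68,0,0,0,-1],
    [0,-43,68,0,0,0,-1],
    [0,-48,68,0,0,0,-1],
    [0,-53,68,0,0,0,-1],
    [0,-58,68,0,0,0,-1],
    [0,-63,68,0,0,0,-1],
  ],
)

```text
clock: 5.03
tcp_pos: [0.6061, 0.1447, 0.182]
eef_rot: [[0.266, 0.964, 0.0], [0.964, -0.266, 0.0], [0.0, 0.0, -1.0]]
ft_force: [2.2, 0.8, -0.1]
width: -0.0002
grasp_force: 0.9
```

Run:
```python
from h import *
d=grab('side','s2.png');o=bot.get_obs();print(o['clock'],o['tcp_pos'],o['width'],o['ft_force'])
cv2.imwrite('pics/c4.png',cv2.resize(d['color'][50:190,145:345],None,fx=3.5,fy=3.5,interpolation=cv2.INTER_CUBIC))
```

```text
5.075 [0.60565097 0.14480852 0.18209642] -4.208570736600441e-05 [ 0.34561872  0.01013389 -0.20081503]
```

View pics/c4.png

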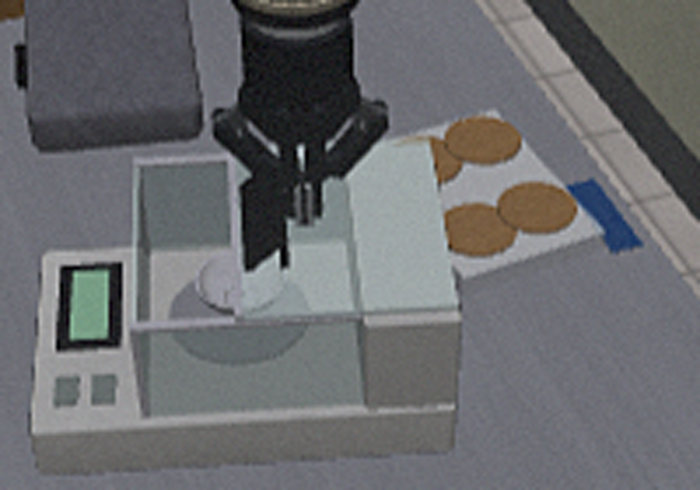

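The cover is moving with the lip: its front edge went from crop column 272 to 237, and the wall is at 135. I keep pushing slowly.

>>> carry_out(
  plan=[
    [0,-3,0,0,0,0,-1],
    [0,-7,0,0,0,0,-1],
    [0,-12,0,0,0,0,-1],
    [0,-17,0,0,0,0,-1],
    [0,-22,0,0,0,0,-1],
    [0,-27,0,0,0,0,-1],
    [0,-32,0,0,0,0,-1],
    [0,-37,0,0,0,0,-1],
    [0,-41,0,0,0,0,-1],
    [0,-45,0,0,0,0,-1],
    [0,-48,0,0,0,0,-1],
    [0,-51,0,0,0,0,-1],
    [0,-53,0,0,0,0,-1],
    [0,-55,0,0,0,0,-1],
  ],
)

```text
clock: 6.82
tcp_pos: [0.5534, 0.1592, 0.182]
eef_rot: [[0.266, 0.964, 0.0], [0.964, -0.266, 0.0], [0.0, 0.0, -1.0]]
ft_force: [1.7, 0.9, 0.2]
width: -0.0001
grasp_force: 0.8
```

Run:
```python
from h import *
d=grab('side','s3.png');o=bot.get_obs();print(o['clock'],o['tcp_pos'],o['width'],o['ft_force'])
cv2.imwrite('pics/c5.png',cv2.resize(d['color'][50:190,145:345],None,fx=3.5,fy=3.5,interpolation=cv2.INTER_CUBIC))
```

```text
6.875 [0.5531129  0.1592473  0.18198421] -0.0003137207984924187 [1.35906499 0.83242024 0.75002391]
```

View pics/c5.png

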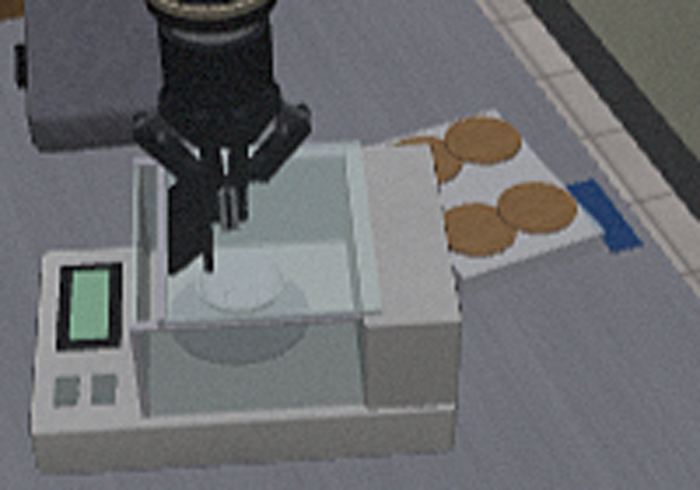

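The cover front is at column 160 and the wall at 135, so about 18 mm remain. I finish in small steps and watch the force.

>>> carry_out(
  plan=[
    [0,-2,0,0,0,0,-1],
    [0,-4,0,0,0,0,-1],
    [0,-6,0,0,0,0,-1],
    [0,-8,0,0,0,0,-1],
    [0,-10,0,0,0,0,-1],
    [0,-12,0,0,0,0,-1],
    [0,-14,0,0,0,0,-1],
    [0,-15,0,0,0,0,-1],
  ],
)

```text
clock: 7.88
tcp_pos: [0.5388, 0.1632, 0.182]
eef_rot: [[0.266, 0.964, -0.0], [0.964, -0.266, 0.0], [0.0, -0.0, -1.0]]
ft_force: [0.8, 0.8, -0.9]
width: 0.0
grasp_force: 0.8
```

>>> carry_out(
  plan=[
    [0,-1,0,0,0,0,-1],
    [0,-2,0,0,0,0,-1],
    [0,-3,0,0,0,0,-1],
    [0,-3,0,0,0,0,-1],
  ],
)

```text
clock: 8.38
tcp_pos: [0.5359, 0.1639, 0.182]
eef_rot: [[0.266, 0.964, -0.0], [0.964, -0.266, -0.0], [-0.0, -0.0, -1.0]]
ft_force: [0.3, 0.1, 0.3]
width: -0.0
grasp_force: 0.3
```

>>> carry_out(
  plan=[
    [0,-1,0,0,0,0,-1],
    [0,-2,0,0,0,0,-1],
    [0,-3,0,0,0,0,-1],
    [0,-3,0,0,0,0,-1],
  ],
)

```text
clock: 8.88
tcp_pos: [0.533, 0.1648, 0.182]
eef_rot: [[0.266, 0.964, -0.0], [0.964, -0.266, -0.0], [-0.0, -0.0, -1.0]]
ft_force: [-0.3, -0.3, 0.2]
width: 0.0002
grasp_force: 0.3
```

Run:
```python
from h import *
d=grab('side','s4.png');o=bot.get_obs();print(o['clock'],o['tcp_pos'],o['width'],o['ft_force'])
cv2.imwrite('pics/c6.png',cv2.resize(d['color'][85:155,170:270],None,fx=8,fy=8,interpolation=cv2.INTER_CUBIC))
```

```text
8.925 [0.53303533 0.16477278 0.18199226] 4.481701906512183e-06 [ 0.14337701  0.41816478 -0.0605853 ]
```

View pics/c6.png

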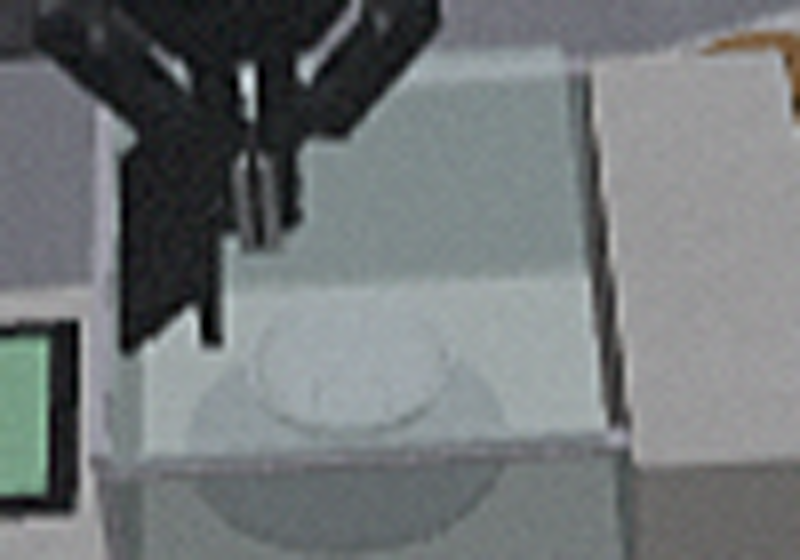

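The cover's front edge (column ~105) is almost at the front wall. There is no force rise yet, so I continue until the stop shows.

>>> carry_out(
  plan=[
    [0,-1,0,0,0,0,-1],
    [0,-2,0,0,0,0,-1],
    [0,-2,0,0,0,0,-1],
  ],
)

```text
clock: 9.3
tcp_pos: [0.532, 0.1651, 0.1821]
eef_rot: [[0.266, 0.964, 0.002], [0.964, -0.266, -0.001], [-0.0, 0.002, -1.0]]
ft_force: [7.3, -2.5, -3.0]
width: -0.0002
grasp_force: 3.9
```

>>> carry_out(
  plan=[
    [0,-1,0,0,0,0,-1],
    [0,-2,0,0,0,0,-1],
    [0,-2,0,0,0,0,-1],
  ],
)

```text
clock: 9.68
tcp_pos: [0.5316, 0.1651, 0.1822]
eef_rot: [[0.267, 0.964, 0.005], [0.964, -0.267, -0.002], [-0.0, 0.005, -1.0]]
ft_force: [20.0, -5.7, -10.0]
width: 0.0001
grasp_force: 10.5
```

The force rose to 20 N with the motion stopped, so the cover is against its stop. I retreat rearwards, then up.

>>> carry_out(
  plan=[
    [0,2,0,0,0,0,-1],
    [0,5,0,0,0,0,-1],
    [0,10,0,0,0,0,-1],
    [0,15,0,0,0,0,-1],
    [0,20,0,0,0,0,-1],
    [0,20,-10,0,0,0,-1],
    [0,20,-30,0,0,0,-1],
    [0,20,-50,0,0,0,-1],
    [0,20,-65,0,0,0,-1],
    [0,20,-70,0,0,0,-1],
    [0,20,-70,0,0,0,-1],
  ],
)

```text
clock: 11.05
tcp_pos: [0.5486, 0.1605, 0.252]
eef_rot: [[0.266, 0.964, 0.0], [0.964, -0.266, 0.0], [0.0, 0.0, -1.0]]
ft_force: [-0.4, 0.3, 0.1]
width: -0.0001
grasp_force: 0.0
```

Run:
```python
from h import *
d=grab('side','s5.png');t=grab('top','t5.png');o=bot.get_obs();p=o['tcp_pos'];R=np.array(o['eef_rot']);print(o['clock'],p,o['ft_force'],o['joints'])
print('tool mm to blue over, z.25 / z.072',R.T@(np.array([.579,-.240,.25])-p)*1e3,R.T@(np.array([.579,-.240,.072])-p)*1e3)
a=cv2.resize(d['color'][85:160,170:280],None,fx=5,fy=5,interpolation=cv2.INTER_CUBIC)
cv2.imwrite('pics/c7.png',a)
```

```text
11.15 [0.54835282 0.16044337 0.2513506 ] [-0.12769568  0.76629726 -0.31120365] [ 2.84655083e-01  3.64630275e-01  1.73422145e-01  1.38055717e+00
 -1.70697430e-05  2.12443215e+00]
tool mm to blue over, z.25 / z.072 [-377.89914512  135.96372126    1.43777322] [-377.80587516  136.10883565  179.43768963]
```

View pics/c7.png

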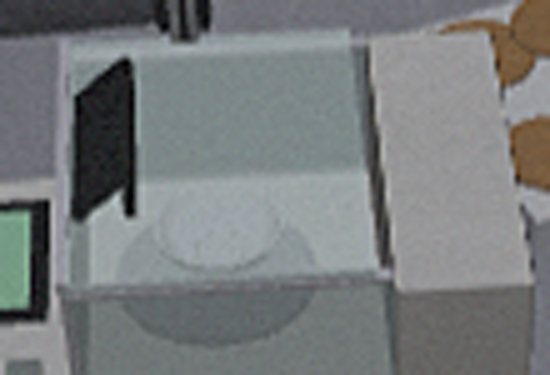

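The cover stays shut, flush with both walls, and the dish is undisturbed. I cross at height to above the blue window.

>>> carry_out(
  plan=[
    [-15,5,0,0,0,0,-1],
    [-45,16,0,0,0,0,-1],
    [-80,29,0,0,0,0,-1],
    [-120,43,0,0,0,0,-1],
    [-160,58,0,0,0,0,-1],
    [-200,72,0,0,0,0,-1],
    [-240,86,0,0,0,0,-1],
    [-280,101,0,0,0,0,-1],
    [-315,113,0,0,0,0,-1],
    [-345,124,0,0,0,0,-1],
    [-367,132,0,0,0,0,-1],
    [-378,136,0,0,0,0,-1],
    [-378,136,0,0,0,0,-1],
    [-378,136,20,0,0,0,-1],
    [-378,136,50,0,0,0,-1],
    [-378,136,80,0,0,0,-1],
    [-378,136,100,0,0,0,-1],
    [-378,136,110,0,0,0,-1],
    [-378,136,110,0,0,0,-1],
  ],
)

```text
clock: 13.52
tcp_pos: [0.5792, -0.2394, 0.142]
eef_rot: [[0.265, 0.964, -0.0], [0.964, -0.265, 0.0], [0.0, -0.001, -1.0]]
ft_force: [-0.2, -0.8, 0.3]
width: -0.0002
grasp_force: 0.0
```

Run:
```python
from h import *
d=grab('side','s6.png');o=bot.get_obs();p=o['tcp_pos'];R=np.array(o['eef_rot']);print(o['clock'],p,o['ft_force'])
q=p.copy();q[2]=.028;b=np.array([.579,-.24,.028])
f=lambda x:((proj(d,x)-[220,170])*5).round()
print('axis at window plane px',f(q),'tip',f(p-[0,0,.019]),'blue est',f(b))
print(R.T@(np.array([.579,-.24,.072])-p)*1e3)
a=cv2.resize(d['color'][170:285,220:340],None,fx=5,fy=5,interpolation=cv2.INTER_CUBIC)
cv2.imwrite('pics/c8.png',a)
```

```text
13.575 [ 0.57951229 -0.2396866   0.14263245] [ 0.89232882 -0.63243072  0.61409719]
axis at window plane px [282. 454.] tip [291. 330.] blue est [281. 455.]
[-0.43725063 -0.44762407 70.63223516]
```

View pics/c8.png

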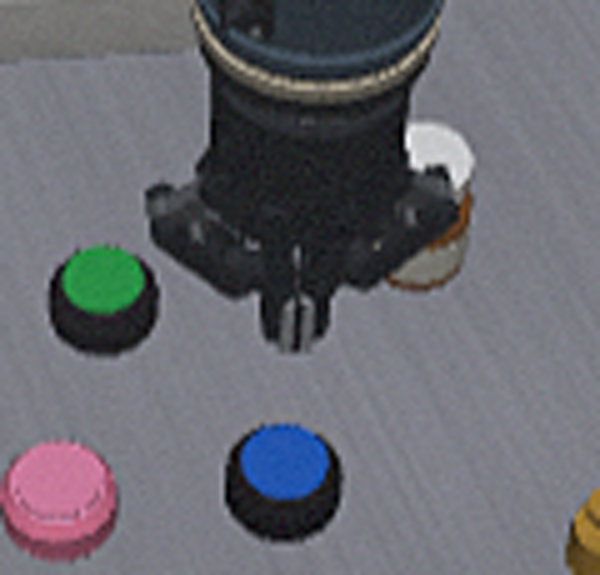

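Blue's window is at crop (285,461) and the tool axis falls at (282,454), which is within about 3 mm. I descend 70 mm, putting the tips 25 mm above the window, and dwell.

>>> carry_out(
  plan=[
    [0,0,10,0,0,0,-1],
    [-1,0,25,0,0,0,-1],
    [-1,0,42,0,0,0,-1],
    [-1,0,56,0,0,0,-1],
    [-1,0,65,0,0,0,-1],
    [-1,0,70,0,0,0,-1],
    [-1,0,70,0,0,0,-1],
    [-1,0,70,0,0,0,-1],
    [-1,0,70,0,0,0,-1],
    [-1,0,70,0,0,0,-1],
    [-1,0,70,0,0,0,-1],
    [-1,0,70,0,0,0,-1],
    [-1,0,70,0,0,0,-1],
    [-1,0,70,0,0,0,-1],
    [-1,0,70,0,0,0,-1],
    [-1,0,70,0,0,0,-1],
    [-1,0,70,0,0,0,-1],
    [-1,0,70,0,0,0,-1],
    [-1,0,70,0,0,0,-1],
    [-1,0,70,0,0,0,-1],
  ],
)

```text
clock: 16.08
tcp_pos: [0.579, -0.241, 0.072]
eef_rot: [[0.266, 0.964, 0.0], [0.964, -0.266, 0.0], [0.0, 0.0, -1.0]]
ft_force: [-0.7, -0.1, 0.4]
width: -0.0002
grasp_force: 0.0
```

>>> carry_out(
  plan=[
    [0,0,0,0,0,0,-1],
    [0,0,0,0,0,0,-1],
    [0,0,0,0,0,0,-1],
    [0,0,0,0,0,0,-1],
    [0,0,0,0,0,0,-1],
    [0,0,0,0,0,0,-1],
    [0,0,0,0,0,0,-1],
    [0,0,0,0,0,0,-1],
    [0,0,0,0,0,0,-1],
    [0,0,0,0,0,0,-1],
    [0,0,0,0,0,0,-1],
    [0,0,0,0,0,0,-1],
    [0,0,0,0,0,0,-1],
    [0,0,0,0,0,0,-1],
    [0,0,0,0,0,0,-1],
    [0,0,0,0,0,0,-1],
    [0,0,0,0,0,0,-1],
    [0,0,0,0,0,0,-1],
    [0,0,0,0,0,0,-1],
    [0,0,0,0,0,0,-1],
  ],
)

```text
clock: 18.58
tcp_pos: [0.579, -0.241, 0.072]
eef_rot: [[0.266, 0.964, -0.0], [0.964, -0.266, 0.0], [0.0, -0.0, -1.0]]
ft_force: [0.3, 0.4, 0.2]
width: 0.0
grasp_force: 0.0
```

>>> carry_out(
  plan=[
    [0,0,-10,0,0,0,-1],
    [0,0,-30,0,0,0,-1],
    [0,0,-60,0,0,0,-1],
    [0,0,-95,0,0,0,-1],
    [0,0,-130,0,0,0,-1],
    [0,0,-160,0,0,0,-1],
    [0,0,-180,0,0,0,-1],
    [0,0,-190,0,0,0,-1],
    [0,0,-190,0,0,0,-1],
    [0,0,-190,0,0,0,-1],
  ],
)

```text
clock: 19.82
tcp_pos: [0.5787, -0.2409, 0.2611]
eef_rot: [[0.266, 0.964, -0.001], [0.964, -0.266, 0.0], [0.0, -0.001, -1.0]]
ft_force: [-0.6, -0.3, -0.5]
width: -0.0001
grasp_force: 0.0
```

Run:
```python
from h import *
d=grab('side','s7.png');o=bot.get_obs();print(o['clock'],o['tcp_pos'],o['ft_force'])
cv2.imwrite('pics/c9.png',d['color'])
```

```text
19.875 [ 0.57865238 -0.24086647  0.26107986] [-0.27986765  0.53376566  0.1038628 ]
```

View pics/c9.png

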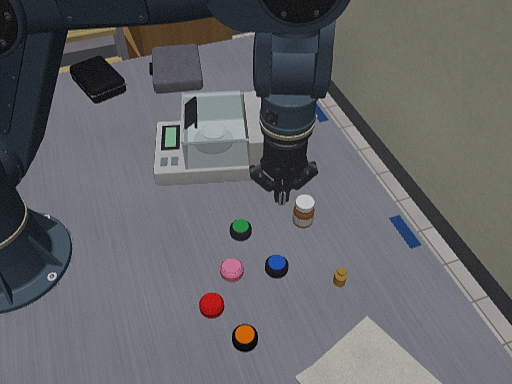

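The cover is shut, and the pods, jar and weight are where they started: blue (277,265), green (241,229), orange (245,336). The hand is 23 cm above the blue window and the dwell lasted over 4 s, so I hand in.

```bash
python3 -c "
from workcell import bot
print(bot.finish_job())"
```

```text
the job is handed in; nothing more can be done
None
```

I pushed the cover shut against its stop, held the fingertips about 25 mm above the blue window for over 4 s, drew the hand 23 cm clear and handed the job in; no verdict was returned.

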